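Clear the tape stand and set the centre punch on its mark

ROBOT

A 6-joint arm with a two-finger parallel gripper is mounted at the origin on the work surface; the furniture and walls round the work are solid. World frame = base frame: x ahead of the robot, y to its left, z up, the work surface at z = 0. Lengths are in mm, angles in rad, forces in N, time in s.
With the tool pointing down it reaches from about 325 to 775 mm from the base axis. Payload 9.3 kg.
Tool frame: the origin (TCP) lies between the finger pads; the fingertips stand 8 mm ahead of it and the grasp point (between the pads) lies 11 mm behind it; z points along the fingers, y is the line along which they close (so a half turn about z gives the same grasp; the last joint's range is limited). The gripper opens to 85 mm and grips with 20 to 120 N. Pads are 22 mm wide; open, the fingers measure 114 mm over their backs; the gripper's body (76 mm by 85 mm) begins 54 mm behind the grasp point. The pads swing forward as they close: fully open they stand 13 mm farther back than shut.
Start: joints at [-1.34, 0.259, 0.021, 1.334, 0, 1.418], TCP at [205.939, -509.986, 239.279] pointing down, gripper open.
Joint ranges: [-3.04, 3.04], [-0.91, 1.82], [-1.04, 1.36], [-1.92, 1.95], [-1.52, 1.45], [-3.14, 3.14]. Speed limits (rad/s): [2.22, 2.22, 2.79, 3.14, 3.14, 3.14].

INTERFACE

Orientations are given as a unit quaternion [w, x, y, z].
In Python, from bench import robot, optics gives the robot as it stands.
- The arm moves only by the tool servo_tool, never from a script. Its argument "steps" is a list of rows, each a list of 2 entries, a list of its own where there are three numbers: the shift along the world's x, y, z in m, then the turn about the world's z in rad. In form: [[[x, y, z], twist], ...]. A call has 1 to 12 rows; each row shifts and turns the commanded pose from where the row before left it; what a row does not reach is not made up. A row lasts 1/10 s, in which the tool goes at most 50 mm and 8.59 degrees, less where a joint would pass 70% of its speed; a pose out of reach is approached as far as the arm can. A call with a gripper value outside its range is refused whole. "jaw" is the finger opening in m, from 0 to 0.0854, set as the call begins (left out, the last holds). The fingers move at their own pace and stop on an object; "newtons" is the grip in N (left out, the last holds). Time passes only in rows, so rows that do not move let the fingers close. It gives the time, the measured TCP pose, the force, the opening and the grip force at its end, in the units of the state.
- robot.get_state(): the state, without advancing time (a new reading comes with each control period).
- optics.read_camera(name): name is "scene" or "top" or "wrist"; returns (picture, depth): 480x640x3 uint8, red, green, blue; 480x640 float32, mm along the optical axis (not along the pixel's ray), 0 where there is no reading.
- optics.camera_params(name): a dict with "vertical_fov" (degrees; the focal length in pixels is half the picture's height over the tangent of half this angle, whatever the lens; pixels are square), "cx", "cy" (the principal point, pixels), "dist_coeffs" ([k1, k2, p1, p2, k3] as OpenCV has them; the pictures are not rectified), "extrinsics" (4x4, takes a point from camera to world coordinates); the wrist camera has in their place "hand_eye" (4x4, takes a point from camera to tool coordinates, whose origin is the TCP and whose axes are the flange's). Camera axes: x right, y up, looking along -z (the intrinsics and any distortion apply to the point x, -y, -z); pixel columns grow to the right and rows downward; lengths in mm; the calibration is good to about 2 mm. A picture is of the moment at which its call begins: read the wrist's pose just before it. camera_params takes no time and is no camera call.
- robot.finish_job(): hands the job in; it is judged then, once.
The state is a dict: "clock": time; "joints": joint angles; "dq": joint speeds; "joint_efforts": joint torques, N m; "tool_pos": TCP position; "eef_rot": TCP orientation; "contact_force": force on the tool from outside, world axes, zero at the start; "ft_torque": the same for the moment, N m; "gripper_width": opening from 0.0 (shut) to 1.0 (fully open); "grip_force": force on a finger pad.
Only numpy, scipy, OpenCV 4.12 (cv2) and the standard library are available. Lean on these libraries where they do the work, as an engineer would, in place of code of your own. Each camera call takes 0.05 s, during which the arm holds its last target. There are 200 camera calls.

TASK

The tape stand is going to be screwed down, so slide the roll of masking tape straight up off its spindle and lay it flat on the bench clear of the stand (do not drop it). Then draw the spring centre punch, the all-metal tool with the ridged barrel, out of the wooden block and hold it upright with its tip on the pencilled cross that the roll was covering, inside the small circle, pressing lightly so that the spring nose goes about halfway in but never to its stop. Leave the awl in the block and the tape measure and other things where they are, and finish while still holding the punch pressed there: do not let go.

Things in the scene. Friction and masses are not known exactly. Their poses are not given: they have to be found in the camera images.
- stand: Tape stand, fixed: a round light-wood base 140 mm across and 12 mm thick, with an upright steel spindle of 12 mm diameter in its middle (a foot nut of 22 mm diameter, 4 mm high, round its root) whose rounded top is 63 mm above the bench. Origin on the spindle axis at the base's underside, z up.
- mark (a point): The marked spot on the top face of the stand's base: a pencilled cross in a circle 12 mm across, 44.5 mm from the spindle axis, 12 mm above the bench. The roll covers it at the start. It stands anywhere round the spindle.
- roll: Roll of masking tape lying flat on the stand's base round the spindle (which passes loosely through its hole): outside diameter 104 mm, hole about 72 mm, wall about 16 mm thick, 24 mm high, about 0.12 kg. Origin at the centre of its underside, z along its axis. Can be gripped by its wall, one finger in the hole and one outside. Free bench to lay it on: about x = 0.40, y = 0.
- rack: Fixed wooden block 124 x 46 x 60 mm high with two upright through holes of 13 mm diameter, 64 mm apart along its own x axis (32 mm each side of the middle). Origin at the centre of its underside. The punch stands in one hole and the awl in the other; which is which varies.
- punch: All-metal spring centre punch, 0.14 kg, upright in the block, collar on its top. Origin on the axis at the collar's underside, z up. Above: 22 mm collar to z = 5 mm, round barrel 16 mm across from 5 to 90 mm (dark ridges 36 to 77 mm), brass cap 19 mm across to 104 mm. Below: snout 10 mm across to z = -25 mm, then the spring nose, 7 mm across, tip at z = -43 mm when out.
- tip (a point): Pointed tip of the punch's spring nose, on the punch's axis, 43 mm below the underside of the collar when the nose is out.
- nose (a joint): How far the punch's spring nose is pressed in, m: 0 fully out, 0.012 at its stop. It takes 1 N to start and 0.5 N more per mm (4 N at 6 mm, 7 N at the stop).
- awl: Awl with a pear-shaped dark wooden handle (28 mm at its widest, top 65 mm above the block), standing in the block's other hole. To be left there. Origin at the underside of its brass ferrule, on the block's top.
- tape_measure: Yellow tape measure, 65 x 76 x 35 mm, bystander. Origin at the centre of its underside.
Not all that is in view belongs to the job. What is meant by the punch is not green or purple, and is the larger of those in its own colour.

How it is judged:
By the outcome, as a careful person would: the job done as asked, in the order asked, and still so for the second after the job is handed in, while the arm keeps its last pose, push and grip.
It also fails if it takes over 61 s, if anything falls off the work surface, if the arm or the gripper's body presses on something with over 40 N, if the wrist force passes 120 N, or if a joint passes its speed limit or range.

## Working session

There is one attempt and no reset: what is moved stays moved. The work goes in short steps, Python scripts to look and compute and a tool call to move; the robot and the scene stay as the last step left them, time stands still between calls to the robot, and variables do not carry over. Pictures are saved under pics/ and viewed, at most 10 in all, crops included, and the job is handed in when it is done.

Besides the shell and the picture viewer there is one more tool, called after "Call:" in YAML: its name, and indented under it one key for each argument. servo_tool: Moves the arm, as the interface text tells. Its arguments: {"type":"object","properties":{"steps":{"type":"array"},"jaw":{"type":"number"},"newtons":{"type":"number"}},"required":["steps"]}

```bash
mkdir -p pics; cat > h.py <<'E'
import numpy as np, cv2
from scipy.spatial.transform import Rotation as R
from bench import robot, optics
def K(p):
    f=240/np.tan(np.radians(p["vertical_fov"])/2)
    return np.array([[f,0,p["cx"]],[0,f,p["cy"]],[0,0,1.]]),np.array(p["dist_coeffs"],float)
def snap(n,save=None):
    s=robot.get_state(); im,d=optics.read_camera(n); p=optics.camera_params(n)
    if "extrinsics" in p: T=np.array(p["extrinsics"])
    else:
        q=s["eef_rot"]; W=np.eye(4); W[:3,:3]=R.from_quat([q[1],q[2],q[3],q[0]]).as_matrix(); W[:3,3]=s["tool_pos"]
        T=W@np.array(p["hand_eye"])
    if save: cv2.imwrite("pics/"+save,im[:,:,::-1])
    return im,d,p,T
def rays(uv,p,T):
    k,dc=K(p); u=cv2.undistortPoints(np.float64(uv).reshape(-1,1,2),k,dc).reshape(-1,2)
    r=np.c_[u[:,0],-u[:,1],-np.ones(len(u))]
    return T[:3,3],r@T[:3,:3].T
def onz(uv,z,p,T):
    o,r=rays(uv,p,T); return o+r*((z-o[2])/r[:,2])[:,None]
def bydepth(uv,d,p,T):
    o,r=rays(uv,p,T); uv=np.int32(np.round(uv)).reshape(-1,2); return o+r*d[uv[:,1],uv[:,0]][:,None]
def proj(P,p,T):
    k,dc=K(p); c=(np.atleast_2d(P)-T[:3,3])@T[:3,:3]
    return cv2.projectPoints(c*[1,-1,-1],np.zeros(3),np.zeros(3),k,dc)[0].reshape(-1,2)
E
python3 - <<'E'
from h import *
s=robot.get_state(); print(s)
np.set_printoptions(precision=3,suppress=True)
for n in ["top","scene"]:
    im,d,p,T=snap(n,n+"0.png"); print(n,p["vertical_fov"],p["dist_coeffs"],T)
print(optics.camera_params("wrist"))
E
```

```text
{'clock': 0.0, 'joints': array([-1.33957774e+00,  2.59224356e-01,  2.07219380e-02,  1.33368607e+00,
       -1.13637405e-05,  1.41818466e+00]), 'dq': array([ 0.00076549, -0.00024984,  0.0003237 ,  0.00111539,  0.00012186,
       -0.00141001]), 'joint_efforts': array([-9.19362610e-04, -5.55642951e+01,  3.44527423e+01,  1.39104764e-02,
       -9.05689194e-05, -1.01355579e-05]), 'tool_pos': array([ 205.88299479, -509.71068909,  238.63300864]), 'eef_rot': array([-6.95318191e-04,  9.81640507e-01,  1.90739170e-01, -3.30287518e-05]), 'contact_force': array([ 0.52039168, -0.37154707,  0.38579748]), 'ft_torque': array([ 0.00794209, -0.00176787, -0.00467036]), 'grip_force': 0.0, 'gripper_width': 0.9994744426301196}
top 51.62557013151872 [-0.036  0.     0.     0.     0.   ] [[  0.017   0.986  -0.169 405.606]
 [ -1.      0.013  -0.027  71.24 ]
 [ -0.024   0.169   0.985 889.442]
 [  0.      0.      0.      1.   ]]
scene 52.254447088473285 [-0.1  0.   0.   0.   0. ] [[ -0.917   0.189  -0.352 224.104]
 [ -0.4    -0.421   0.814 797.793]
 [  0.005   0.887   0.462 491.644]
 [  0.      0.      0.      1.   ]]
{'vertical_fov': 59.90884759397287, 'cx': 317.89762504581955, 'cy': 233.17660593833614, 'dist_coeffs': array([-0.015,  0.   ,  0.   ,  0.   ,  0.   ]), 'hand_eye': array([[   0.001,    0.948,    0.318,   81.925],
       [   1.   ,   -0.001,    0.001,   -0.792],
       [   0.001,    0.318,   -0.948, -135.054],
       [   0.   ,    0.   ,    0.   ,    1.   ]])}
```

View pics/top0.png

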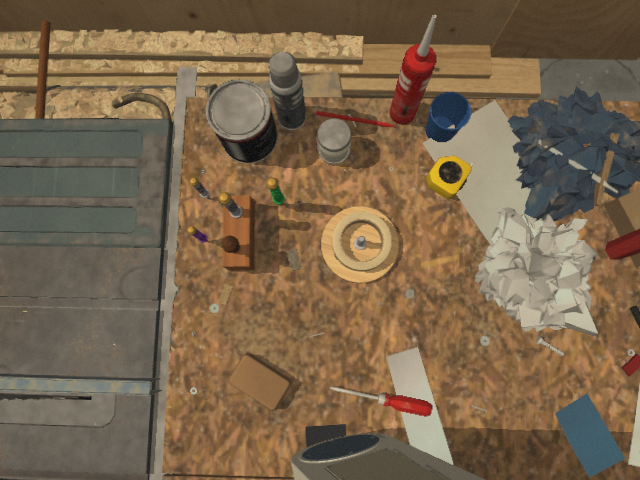

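View pics/scene0.png

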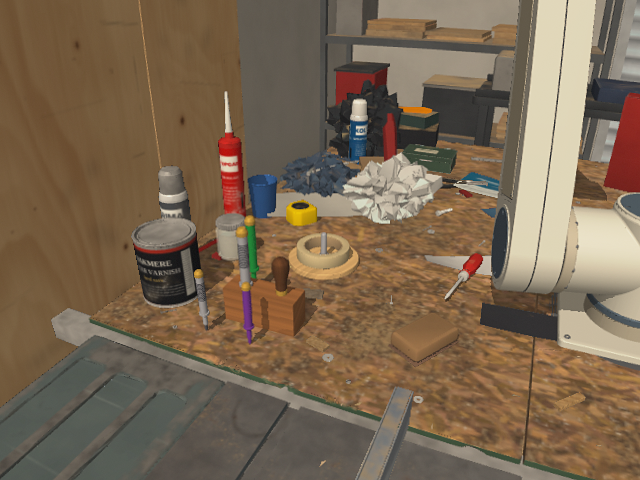

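The top view shows the roll on its stand at about (360,244) and the block at (238,233), with the grey punch at (231,205) and the awl at (231,243). There are small grey, purple and green decoys beside the block. Next I'll measure these using depth.

```bash
python3 - <<'E'
from h import *
np.set_printoptions(precision=1,suppress=True)
im,d,p,T=snap("top")
v,u=np.mgrid[0:480,0:640]; uv=np.c_[u.ravel(),v.ravel()]
P=bydepth(uv,d,p,T).reshape(480,640,3); z=P[...,2]
def reg(a,b,c,e): m=np.zeros((480,640),bool); m[b:e,a:c]=1; return m
print("bench z",np.median(z[300:330,200:380]))
# base
m=reg(310,195,410,290)&(z>8)&(z<17); Q=P[m][:,:2]; print("base circ",cv2.minEnclosingCircle(np.float32(Q)),m.sum())
m=reg(310,195,410,290)&(z>32)&(z<41); Q=P[m][:,:2]; print("roll",cv2.minEnclosingCircle(np.float32(Q)),m.sum(),np.median(z[m]))
m=reg(345,225,375,260)&(z>50); print("spindle",P[m].mean(0),P[m].max(0),m.sum())
m=reg(210,185,265,280)&(z>54)&(z<64); Q=np.float32(P[m][:,:2]); print("rack",cv2.minAreaRect(Q),m.sum(),np.median(z[m]))
for n,r in dict(punch=reg(215,185,250,222),awl=reg(215,225,245,262),small=reg(185,172,215,200),purp=reg(183,222,210,245),green=reg(262,172,290,210)).items():
    m=r&(z>66 if n in("punch","awl") else z>40)
    zt=np.percentile(z[m],98); k=m&(z>zt-6); print(n,"ztop",zt,P[k].mean(0),k.sum(),P[k].min(0),P[k].max(0))
im,d,p,T=snap("scene")
P=bydepth(uv,d,p,T).reshape(480,640,3)
m=reg(232,222,256,290)&(P[...,2]>64)
for lo in range(66,170,8):
    k=m&(P[...,2]>lo)&(P[...,2]<lo+8)&(P[...,0]>0); 
    if k.sum(): print(lo,np.median(P[k],0),k.sum(),P[k].min(0),P[k].max(0))
g=np.hstack([cv2.resize(im[190:350,180:340],(480,480),interpolation=cv2.INTER_CUBIC)]); cv2.imwrite("pics/c1.png",g[:,:,::-1])
E
```

```text
bench z -0.6477597411889064
base circ ((552.8840942382812, 21.285747528076172), 69.89839935302734) 2984
roll ((555.3440551757812, 19.507875442504883), 52.296142578125) 1421 35.233876965757645
spindle [542.8  24.6 112.2] [557.8  71.2 889.4] 48
rack ((565.566162109375, 235.0610809326172), (125.2957534790039, 45.316280364990234), 1.886451005935669) 1416 59.31145447282955
punch ztop 657.9314847032103 [405.6  71.2 889.4] 6 [405.6  71.2 889.4] [405.6  71.2 889.4]
awl ztop 125.61040942287721 [530.7 230.6 137.1] 103 [405.6  71.2 119.7] [542.5 243.9 889.4]
small ztop 113.62609432695956 [629.1 289.9 140.7] 52 [405.6  71.2 108.1] [644.4 305.2 889.4]
purp ztop 111.63946961231511 [555.1 296.4 109.1] 60 [548.5 290.4 105.7] [562.2 303.8 112.5]
green ztop 147.09508880548748 [617.8 162.7 171.6] 83 [405.6  71.2 141.1] [635.2 174.7 889.4]
66 [623.3 172.3  70.5] 81 [591.2  59.   66. ] [718.6 244.8  73.9]
74 [625.1 169.7  78. ] 120 [591.3  65.5  74.1] [721.7 245.3  81.9]
82 [601.6 235.9  86.1] 82 [591.1  79.   82.2] [707.8 245.8  90. ]
90 [602.2 238.3  94.3] 75 [591.1 163.4  90.1] [629.9 245.8  98. ]
98 [597.2 241.  102.9] 96 [550.1 162.   98. ] [629.3 305.  105.8]
106 [592.2 244.2 110. ] 143 [550.4 160.  106. ] [630.9 304.7 114. ]
114 [601.  238.  118.1] 85 [590.1 164.4 114.1] [629.6 245.7 121.9]
122 [601.7 237.5 126.3] 84 [590.5 161.7 122. ] [630.3 245.9 130. ]
130 [601.9 237.1 134.1] 88 [591.  163.1 130.2] [634.8 245.5 137.9]
138 [596.9 241.2 141. ] 64 [590.7 170.  138.2] [631.4 246.1 145.6]
146 [595.2 242.5 150.5] 43 [590.2 232.9 146.1] [607.4 246.6 153.8]
154 [595.  242.4 158.4] 68 [589.5 232.1 154.3] [607.  248.2 161.9]
162 [597.5 238.  163.9] 36 [591.6 232.1 162.1] [605.7 243.8 165.2]
```

View pics/c1.png

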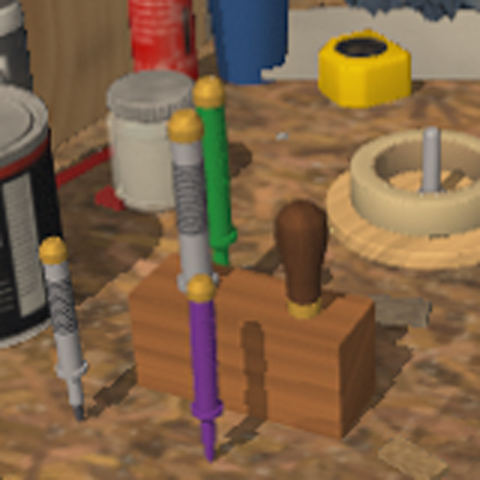

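The crop confirms the job punch is the ridged grey one in the block. The small grey, purple and green ones stand free. I'll move over the roll's +x wall now and turn the jaw so it closes along x.

Call:
servo_tool:
  steps:
    - [[0.026,0.035,0],0.14]
    - [[0.026,0.035,0],0.14]
    - [[0.026,0.035,0],0.14]
    - [[0.026,0.035,0],0.14]
    - [[0.026,0.035,0],0.14]
    - [[0.026,0.035,0],0.14]
    - [[0.026,0.035,0],0.14]
    - [[0.026,0.035,0],0.14]
    - [[0.026,0.035,0],0.067]
    - [[0.026,0.035,0],0]
    - [[0.026,0.035,0],0]
    - [[0.026,0.035,0],0]
  jaw: 0.034
  newtons: 40

```text
clock: 1.4
tool_pos: [518.7, -88.3, 239.3]
eef_rot: [0.0, 0.707, 0.707, 0.0]
contact_force: [1.4, -0.8, 0.1]
gripper_width: 0.402
grip_force: 0.0
```

Call:
servo_tool:
  steps:
    - [[0.026,0.035,0],0]
    - [[0.026,0.035,0],0]
    - [[0.026,0.035,0],0]
    - [[0,0,0],0]
    - [[0,0,0],0]
    - [[0,0,0],0]

```text
clock: 2.0
tool_pos: [595.5, 14.5, 239.1]
eef_rot: [-0.0, 0.707, 0.707, -0.0]
contact_force: [-0.2, 0.3, 0.3]
gripper_width: 0.402
grip_force: 0.0
```

```bash
python3 - <<'E'
from h import *
np.set_printoptions(precision=1,suppress=True)
s=robot.get_state(); print(s["tool_pos"],s["eef_rot"]*1000,s["joints"],s["gripper_width"])
im,d,p,T=snap("wrist","w1.png")
v,u=np.mgrid[0:480,0:640]; uv=np.c_[u.ravel(),v.ravel()]
P=bydepth(uv,d,p,T).reshape(480,640,3); z=P[...,2]
near=(np.hypot(P[...,0]-554,P[...,1]-20)<85)&(d>0)
m=near&(z>32)&(z<40); print("roll",cv2.minEnclosingCircle(np.float32(P[m][:,:2])),m.sum(),np.median(z[m]),P[m].min(0),P[m].max(0))
m=near&(z>9)&(z<16);print("base",cv2.minEnclosingCircle(np.float32(P[m][:,:2])),P[m].min(0),P[m].max(0))
m=near&(z>50)&(np.hypot(P[...,0]-554,P[...,1]-20)<20); print("spin",P[m].mean(0),P[m].min(0),P[m].max(0),m.sum())
E
```

```text
[595.5  14.5 239.1] [ -0.2 707.2 707.   -0.3] [-0.1  0.3  0.1  1.4 -0.   1.5] 0.4015237783489304
roll ((555.8019409179688, 19.81589698791504), 52.21129608154297) 6385 36.38414741256577 [504.6 -31.9  32.1] [607.6  71.8  39.8]
base ((553.5694580078125, 21.80561637878418), 70.06346130371094) [485.1 -47.7   9. ] [622.7  91.8  16. ]
spin [553.   22.5 289.4] [535.1   2.5  50. ] [573.   32.5 315.8] 15979
```

View pics/w1.png

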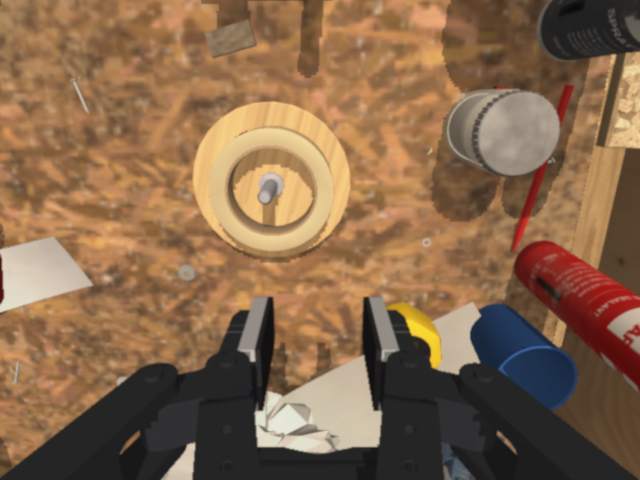

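The wrist view shows the roll at (271,190) and the spindle at (270,187), with clear space around them. The roll's centre is at about (555.6, 19.7), so I'll descend on its +x wall.

Call:
servo_tool:
  steps:
    - [[0.004,0.005,-0.03],0]
    - [[0,0,-0.03],0]
    - [[0,0,-0.03],0]
    - [[0,0,-0.03],0]
    - [[0,0,-0.03],0]
    - [[0,0,-0.02],0]
    - [[0,0,-0.015],0]
    - [[0,0,0],0]
    - [[0,0,-0.01],0]
    - [[0,0,-0.01],0]
    - [[0,0,-0.009],0]
    - [[0,0,0],0]

```text
clock: 3.25
tool_pos: [600.4, 19.8, 25.6]
eef_rot: [0.001, 0.707, 0.707, 0.0]
contact_force: [-0.2, -0.8, 6.8]
gripper_width: 0.401
grip_force: 2.7
```

Call:
servo_tool:
  steps:
    - [[0,0,0],0]
    - [[0,0,0],0]
    - [[0,0,0],0]
    - [[0,0,0],0]
    - [[0,0,0],0]
    - [[0,0,0],0]
  jaw: 0.005
  newtons: 40

```text
clock: 3.85
tool_pos: [600.3, 19.9, 25.5]
eef_rot: [0.0, 0.707, 0.707, 0.0]
contact_force: [0.7, -0.8, 4.6]
gripper_width: 0.214
grip_force: 39.1
```

Call:
servo_tool:
  steps:
    - [[0,0,0.005],0]
    - [[0,0,0.01],0]
    - [[0,0,0.015],0]
    - [[0,0,0.015],0]
    - [[0,0,0.015],0]
    - [[0,0,0.015],0]
    - [[0,0,0.015],0]
    - [[0,0,0.015],0]
    - [[0,0,0],0]
    - [[0,0,0],0]

```text
clock: 4.85
tool_pos: [599.8, 20.1, 130.3]
eef_rot: [0.0, 0.707, 0.707, 0.0]
contact_force: [0.4, -0.1, -0.9]
gripper_width: 0.209
grip_force: 38.9
```

```bash
python3 - <<'E'
from h import *
np.set_printoptions(precision=1,suppress=True)
s=robot.get_state(); print(s["tool_pos"],s["grip_force"],s["gripper_width"],s["contact_force"])
im,d,p,T=snap("wrist","w2.png")
v,u=np.mgrid[0:480,0:640]; uv=np.c_[u.ravel(),v.ravel()]
P=bydepth(uv,d,p,T).reshape(480,640,3); z=P[...,2]
m=(d>0)&(z>120)&(z<155)&(P[...,0]<640)&(P[...,0]>495)&(np.abs(P[...,1]-20)<60)
m&=(im[...,0]>110)
Q=P[m]; A=np.c_[Q[:,:2],np.ones(len(Q))]
print(m.sum(),np.median(Q,0),Q.min(0),Q.max(0))
E
```

```text
[599.8  20.1 130.3] 38.93061277908011 0.2090924337500004 [ 0.4 -0.1 -0.9]
31014 [565.9  46.1 141. ] [505.2 -30.5 120. ] [622.4  73.1 155. ]
```

View pics/w2.png

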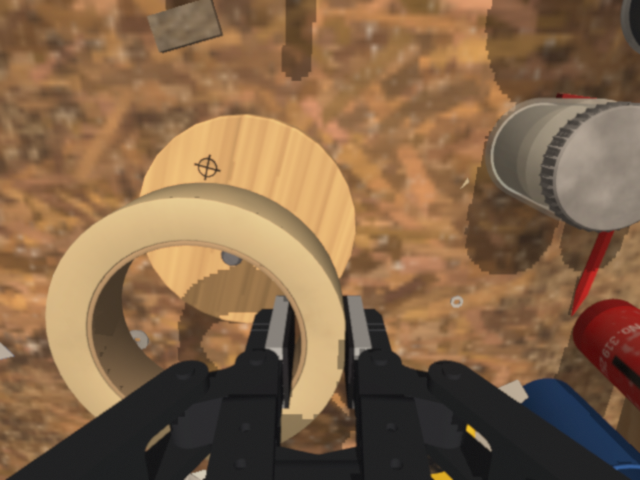

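The roll is lifted clear of the spindle and still gripped, and the pencilled cross is at (207,167). I'll carry the roll to about x=400, y=24 and lower it gently.

Call:
servo_tool:
  steps:
    - [[-0.02,0.0005,0],0]
    - [[-0.03,0.001,0],0]
    - [[-0.03,0.001,0],0]
    - [[-0.03,0.001,0],0]
    - [[-0.026,0.0005,0],0]
    - [[-0.02,0,0],0]
    - [[0,0,-0.02],0]
    - [[0,0,-0.03],0]
    - [[0,0,-0.03],0]
    - [[0,0,-0.015],0]
    - [[0,0,-0.01],0]
    - [[0,0,0],0]

```text
clock: 6.1
tool_pos: [443.0, 24.1, 24.0]
eef_rot: [-0.001, 0.707, 0.707, -0.001]
contact_force: [-0.3, -0.3, 0.3]
gripper_width: 0.212
grip_force: 39.1
```

```bash
python3 - <<'E'
from h import *
np.set_printoptions(precision=1,suppress=True)
s=robot.get_state(); print(s["tool_pos"],s["grip_force"],s["contact_force"])
v,u=np.mgrid[0:480,0:640]; uv=np.c_[u.ravel(),v.ravel()]
im,d,p,T=snap("top","t2.png")
P=bydepth(uv,d,p,T).reshape(480,640,3); z=P[...,2]
m=(d>0)&(z>25)&(z<60)&(np.hypot(P[...,0]-400,P[...,1]-24)<58)&(im[...,0]>150)
Q=P[m]; print(m.sum(),Q.min(0),Q.max(0))
if m.sum()>20: 
    c=np.linalg.lstsq(np.c_[Q[:,:2]-[400,24],np.ones(len(Q))],Q[:,2],rcond=None)[0]; print("slopes mm/m",c[:2]*1000,c[2])
# mark
im,d,p,T=snap("wrist","w3.png")
E
```

```text
[443.   24.1  24. ] 39.06445737203455 [-0.3 -0.3  0.3]Traceback (most recent call last):
  File "<stdin>", line 8, in <module>
    return umr_minimum(a, axis, None, out, keepdims, initial, where)
ValueError: zero-size array to reduction operation minimum which has no identity
```

Call:
servo_tool:
  steps:
    - [[0,0,-0.004],0]
    - [[0,0,-0.003],0]
    - [[0,0,-0.0015],0]
    - [[0,0,0],0]

```text
clock: 6.55
tool_pos: [444.0, 24.0, 16.8]
eef_rot: [0.0, 0.707, 0.707, 0.0]
contact_force: [-0.4, -0.3, -1.8]
gripper_width: 0.212
grip_force: 39.1
```

Call:
servo_tool:
  steps:
    - [[0,0,-0.001],0]
    - [[0,0,-0.001],0]
    - [[0,0,0],0]

```text
clock: 6.85
tool_pos: [443.9, 24.0, 14.7]
eef_rot: [-0.0, 0.707, 0.707, -0.0]
contact_force: [-0.4, -0.4, -1.3]
gripper_width: 0.21
grip_force: 39.1
```

Call:
servo_tool:
  steps:
    - [[0,0,-0.001],0]
    - [[0,0,0],0]
    - [[0,0,-0.0005],0]
    - [[0,0,0],0]

```text
clock: 7.25
tool_pos: [444.0, 24.0, 13.5]
eef_rot: [0.0, 0.707, 0.707, 0.0]
contact_force: [-0.9, -0.3, 2.1]
gripper_width: 0.212
grip_force: 39.3
```

Call:
servo_tool:
  steps:
    - [[0,0,-0.0007],0]
    - [[0,0,0],0]

```text
clock: 7.45
tool_pos: [444.0, 24.0, 13.4]
eef_rot: [0.0, 0.707, 0.707, 0.0]
contact_force: [-3.0, 0.7, 13.2]
gripper_width: 0.213
grip_force: 40.2
```

Call:
servo_tool:
  steps:
    - [[0,0,0],0]
    - [[0,0,0],0]
    - [[0,0,0],0]
    - [[0,0,0],0]
    - [[0,0,0.005],0]
    - [[0,0,0.01],0]
    - [[0,0,0.02],0]
    - [[0,0,0.03],0]
    - [[0,0,0.04],0]
    - [[0,0,0.04],0]
    - [[0,0,0.045],0]
    - [[0,0,0],0]
  jaw: 0.034

```text
clock: 8.65
tool_pos: [446.0, 23.8, 208.8]
eef_rot: [0.004, 0.707, 0.707, 0.003]
contact_force: [0.8, 0.0, -0.6]
gripper_width: 0.399
grip_force: 0.0
```

Call:
servo_tool:
  steps:
    - [[0.025,0,0.005],0]
    - [[0.03,0,0.01],0]
    - [[0.03,0,0.01],0]
    - [[0.025,0,0.005],0]
    - [[0,0,0],0]
    - [[0,0,0],0]
  jaw: 0.04

```text
clock: 9.25
tool_pos: [553.6, 24.1, 232.3]
eef_rot: [-0.0, 0.707, 0.707, -0.0]
contact_force: [0.1, -0.2, 0.3]
gripper_width: 0.464
grip_force: 0.0
```

```bash
cat > mark.py <<'E'
from h import *
np.set_printoptions(precision=1,suppress=True)
s=robot.get_state(); print(s["tool_pos"],s["eef_rot"])
for n in ["wrist","top"]:
    im,d,p,T=snap(n,n+"3.png")
    v,u=np.mgrid[0:480,0:640]; P=onz(np.c_[u.ravel(),v.ravel()],12,p,T).reshape(480,640,3)
    r=np.hypot(P[...,0]-553.3,P[...,1]-21.5)
    ann=((r>34)&(r<56)); g=cv2.cvtColor(im,cv2.COLOR_RGB2GRAY).astype(float)
    bg=cv2.medianBlur(g.astype(np.uint8),31).astype(float)
    w=np.where(ann,np.clip(bg-g-35,0,None),0)
    w=(w>0).astype(np.uint8); nb,L,st,ce=cv2.connectedComponentsWithStats(cv2.dilate(w,np.ones((3,3))))
    for i in range(1,nb):
        if st[i,4]>25:
            x,y,a,b=st[i,:4]; c=[x+(a-1)/2,y+(b-1)/2]; q=onz([c],12,p,T)[0]
            print(n,"comp",st[i],c,q,np.hypot(*(q[:2]-[553.3,21.5])), np.abs(onz([[x,y],[x+a-1,y+b-1]],12,p,T)[:,:2].ptp(0) if 0 else np.ptp(onz([[x,y],[x+a-1,y+b-1]],12,p,T)[:,:2],axis=0)))
    # spindle top (dark/grey) via base ellipse: light wood
    if n=="wrist":
        cv2.imwrite("pics/wc3.png",im[:,:,::-1])
        for nm,lo,hi,cc,rr in [("base",9,16,(553,21),80),("roll",19,28,(400,24),60)]:
            B=bydepth(np.c_[u.ravel(),v.ravel()],d,p,T).reshape(480,640,3)
            m=(d>0)&(B[...,2]>lo)&(B[...,2]<hi)&(np.hypot(B[...,0]-cc[0],B[...,1]-cc[1])<rr)
            if m.sum()>50: print(nm,cv2.minEnclosingCircle(np.float32(B[m][:,:2])),m.sum())
    else:
        B=bydepth(np.c_[u.ravel(),v.ravel()],d,p,T).reshape(480,640,3)
        m=(d>0)&(B[...,2]>16)&(B[...,2]<32)&(np.hypot(B[...,0]-400,B[...,1]-24)<65); print("roll vis",m.sum(),np.percentile(B[m][:,2],[5,50,95]) if m.sum() else 0)
E
python3 mark.py
```

```text
[553.6  24.1 232.3] [-0.   0.7  0.7 -0. ]
wrist comp [283 142  20  20 249] [np.float64(292.5), np.float64(151.5)] [531.7  60.8  12. ] 44.84097204970001 [15.8 15.9]
wrist comp [308 232  15  11 125] [np.float64(315.0), np.float64(237.0)] [550.6 -15.6  12. ] 37.15613180587776 [12.6  9.5]
base ((553.9226684570312, 21.970565795898438), 70.02513885498047) 18837
roll ((402.1689147949219, 24.374338150024414), 52.86073303222656) 6434
roll vis 0 0
```

View pics/wrist3.png

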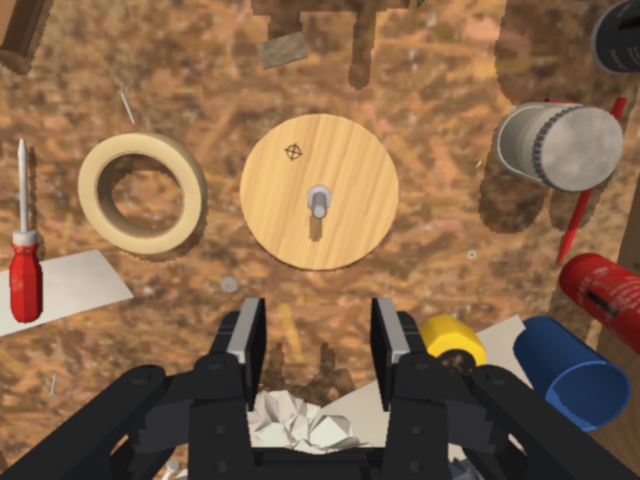

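The roll lies flat at (143,193), clear of the stand. The mark is at (292.5,151.5), which works out to (531.7, 60.8), 44.8 mm from the axis. Next I'll go above the punch.

Call:
servo_tool:
  steps:
    - [[0.006,0.025,0.003],0]
    - [[0.006,0.03,0.003],0]
    - [[0.006,0.035,0.002],0]
    - [[0.006,0.035,0],0]
    - [[0.006,0.035,0],0]
    - [[0.006,0.03,0],0]
    - [[0.006,0.015,0],0]
    - [[0.002,0.007,0],0]
    - [[0,0,0],0]
    - [[0,0,0],0]
  jaw: 0.044

```text
clock: 10.35
tool_pos: [597.5, 235.2, 240.8]
eef_rot: [0.0, 0.707, 0.707, -0.0]
contact_force: [0.2, -0.7, 0.4]
gripper_width: 0.51
grip_force: 0.0
```

```bash
python3 - <<'E'
from h import *
np.set_printoptions(precision=1,suppress=True)
s=robot.get_state(); print(s["tool_pos"])
im,d,p,T=snap("wrist","w4.png")
v,u=np.mgrid[0:480,0:640]; P=bydepth(np.c_[u.ravel(),v.ravel()],d,p,T).reshape(480,640,3); z=P[...,2]
m=(d>0)&(z>66)&(z<175)&(np.hypot(P[...,0]-598,P[...,1]-236)<18)
for lo,hi in [(66,95),(95,140),(140,150),(152,160),(160,170)]:
    k=m&(z>lo)&(z<hi)
    if k.sum(): print(lo,k.sum(),P[k].min(0),P[k].max(0),P[k].mean(0))
m=(d>0)&(z>57)&(z<62)&(np.hypot(P[...,0]-565,P[...,1]-235)<80); print("rack",cv2.minAreaRect(np.float32(P[m][:,:2])))
E
```

```text
[597.5 235.2 240.8]
66 221 [587.4 233.1  66. ] [607.4 247.5  94.9] [597.9 243.6  78.9]
95 476 [589.9 238.4  95. ] [606.3 246.  139.8] [598.  243.9 120.4]
140 82 [590.9 240.4 140.2] [605.2 245.6 148.6] [598.2 244.1 143.5]
152 308 [588.9 228.3 152.1] [607.6 247.  160. ] [598.  241.9 157.5]
160 583 [590.2 229.4 160. ] [606.3 245.9 165.5] [598.2 238.4 162.9]
rack ((566.1682739257812, 236.38961791992188), (123.64314270019531, 46.67177200317383), 1.722768783569336)
```

View pics/w4.png

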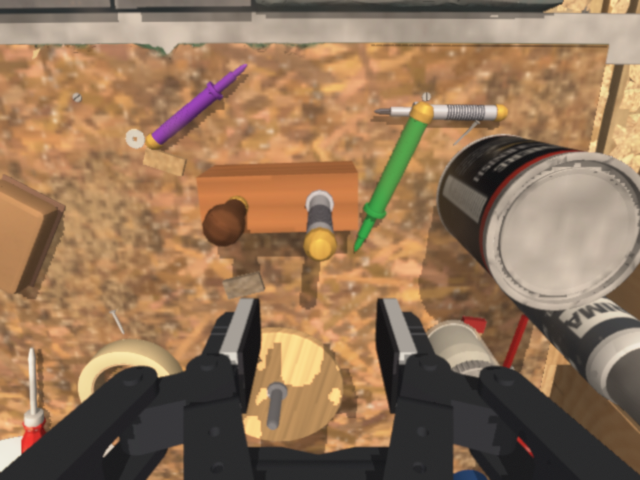

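```bash
python3 - <<'E'
from h import *
np.set_printoptions(precision=0,suppress=True)
im,d,p,T=snap("wrist")
for n,q in dict(green=[(422,112),(405,150),(390,180),(374,212),(362,243)],purple=[(152,141),(183,118),(212,93),(240,70)],small=[(502,112),(470,112),(430,112),(392,112)],awl=[(222,224),(238,203)]).items(): print(n,bydepth(q,d,p,T).tolist())
E
```

```text
green [[678.8973085056383, 304.5491057416342, 37.31796412962569], [668.9353816936746, 274.2100555444529, 30.27264016754947], [658.6851211424239, 248.4507140434863, 26.08866120575658], [646.9042437392791, 218.99303001816065, 21.56226131504144], [639.811837201059, 181.8196963863811, -0.9552799878371729]]
purple [[455.4607405614462, 279.9046245212561, 14.019771054509476], [483.68799474631174, 298.80719343644625, 13.072899562141743], [510.65612954586464, 318.75765394733367, 16.795117931743164], [533.6767934499874, 336.622023424273, 11.350893789776308]]
small [[751.1642464702003, 303.89585397156975, 15.249425233510067], [724.2721994010479, 303.810594324255, 15.424915806138245], [685.7075219360762, 304.4829674801491, 35.24065476590988], [659.5552762103456, 303.56563540648403, 12.95791399184418]]
awl [[536.6221559246271, 239.51118208733658, 123.66962577452819], [538.9876712916497, 242.10455136723573, 80.10886423866157]]
```

The free-standing decoys have toppled on their own and now lie low, away from the block. The punch's cap is at (320,243), with its axis at about (598.0, 237.7). I'll descend and grip it.

Call:
servo_tool:
  steps:
    - [[0.0005,0.0025,-0.01],0]
    - [[0,0,-0.02],0]
    - [[0,0,-0.02],0]
    - [[0,0,-0.02],0]
    - [[0,0,-0.02],0]
    - [[0,0,-0.02],0]
    - [[0,0,-0.015],0]
    - [[0,0,-0.009],0]
    - [[0,0,0],0]
    - [[0,0,0],0]
  jaw: 0.036

```text
clock: 11.45
tool_pos: [598.6, 238.4, 106.9]
eef_rot: [0.0, 0.707, 0.707, 0.0]
contact_force: [0.8, -0.9, 0.1]
gripper_width: 0.416
grip_force: 0.0
```

Call:
servo_tool:
  steps:
    - [[0,0,0],0]
    - [[0,0,0],0]
    - [[0,0,0],0]
    - [[0,0,0],0]
    - [[0,0,0],0]
    - [[0,0,0],0]
  jaw: 0.005
  newtons: 60

```text
clock: 12.05
tool_pos: [598.7, 238.6, 107.6]
eef_rot: [0.0, 0.707, 0.707, 0.001]
contact_force: [-2.1, -0.4, 6.0]
gripper_width: 0.176
grip_force: 58.5
```

Call:
servo_tool:
  steps:
    - [[0,0,0.004],0]
    - [[0,0,0.008],0]
    - [[0,0,0.01],0]
    - [[0,0,0.012],0]
    - [[0,0,0.012],0]
    - [[0,0,0.012],0]
    - [[0,0,0.012],0]
    - [[0,0,0],0]
    - [[0,0,0],0]

```text
clock: 12.95
tool_pos: [598.5, 238.5, 176.7]
eef_rot: [0.0, 0.707, 0.707, 0.0]
contact_force: [-0.4, 0.2, -2.1]
gripper_width: 0.17
grip_force: 58.5
```

Call:
servo_tool:
  steps:
    - [[-0.005,-0.015,0],0]
    - [[-0.01,-0.025,0],0]
    - [[-0.01,-0.025,0],0]
    - [[-0.01,-0.025,0],0]
    - [[-0.01,-0.025,0],0]
    - [[-0.01,-0.025,0],0]
    - [[-0.008,-0.022,0],0]
    - [[-0.0035,-0.015,0],0]
    - [[0,0,0],0]
    - [[0,0,0],0]

```text
clock: 13.95
tool_pos: [532.0, 61.3, 176.4]
eef_rot: [-0.0, 0.707, 0.707, 0.0]
contact_force: [0.9, 0.4, -1.3]
gripper_width: 0.169
grip_force: 58.6
```

```bash
python3 - <<'E'
from h import *
np.set_printoptions(precision=1,suppress=True)
for i in range(3): s=robot.get_state(); print(s["tool_pos"],s["contact_force"])
im,d,p,T=snap("wrist")
v,u=np.mgrid[0:480,0:640]; P=bydepth(np.c_[u.ravel(),v.ravel()],d,p,T).reshape(480,640,3); z=P[...,2]
x,y,_=s["tool_pos"]
m=(d>0)&(z>68)&(np.hypot(P[...,0]-x,P[...,1]-y)<16)
for lo in list(range(68,240,8)):
    k=m&(z>lo)&(z<lo+8)
    if k.sum()>5: print(lo,k.sum(),P[k].min(0),P[k].max(0))
E
python3 -c "
from h import *
im,d,p,T=snap('wrist'); a=cv2.resize(im[60:300,180:460],(560,480)); cv2.imwrite('pics/w5.png',a[:,:,::-1])"
```

```text
[532.   61.3 176.4] [ 0.9  0.4 -1.3]
[532.   61.3 176.4] [ 0.9  0.4 -1.3]
[532.   61.3 176.4] [ 0.9  0.4 -1.3]
92 45 [528.   60.5  92.8] [534.7  63.6  99.8]
100 53 [526.6  61.3 100.1] [536.2  65.4 108. ]
108 79 [526.7  61.6 108.1] [536.1  65.2 115.9]
124 65 [520.5  59.6 129.6] [542.4  71.1 132. ]
132 680 [520.6  54.  132. ] [542.3  71.2 140. ]
140 248 [523.8  60.3 140. ] [539.5  68.5 148. ]
148 294 [523.8  60.8 148. ] [539.5  68.5 156. ]
156 318 [524.1  61.7 156. ] [539.4  68.5 164. ]
164 337 [524.4  63.3 164. ] [539.   72.5 172. ]
172 673 [520.7  63.  172. ] [543.  74. 180.]
180 792 [521.   63.1 180. ] [542.9  74.  188. ]
188 904 [520.8  63.4 188. ] [543.  74. 196.]
196 1054 [520.7  63.2 196. ] [543.3  74.2 204. ]
204 1738 [520.4  53.1 204. ] [543.5  74.2 212. ]
212 1134 [521.8  53.6 212. ] [541.9  74.5 220. ]
220 1937 [521.8  52.2 220. ] [542.3  74.6 228. ]
228 2049 [522.9  58.6 228. ] [540.7  74.7 235.9]
236 566 [523.4  66.7 236. ] [540.5  75.1 244. ]
```

View pics/w5.png

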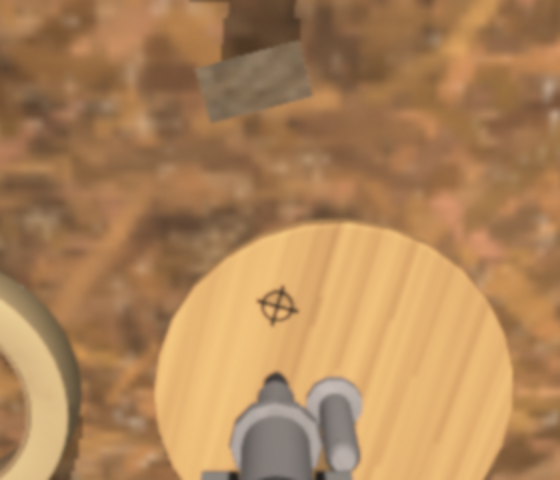

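The punch hangs upright in the grip. The cross appears at crop (278,305), full-frame pixel (319,212), so I'll measure it in this same view.

```bash
python3 - <<'E'
from h import *
np.set_printoptions(precision=2,suppress=True)
im,d,p,T=snap("wrist")
g=im[198:228,304:334].astype(float).sum(2); w=(g<0.75*np.median(g)); v,u=np.nonzero(w)
c=[304+(u.min()+u.max())/2,198+(v.min()+v.max())/2]; c2=[304+u.mean(),198+v.mean()]
print(c,c2,onz([c,c2],12,p,T),w.sum(),u.min(),u.max(),v.min(),v.max(), np.median(d[225:230,340:350]),bydepth([c2],d,p,T))
E
```

```text
[np.float64(318.5), np.float64(213.0)] [np.float64(319.0), np.float64(212.1900826446281)] [[532.42  60.51  12.  ]
 [532.79  61.13  12.  ]] 121 5 24 6 24 313.4191 [[532.79  61.31  12.63]]
```

Call:
servo_tool:
  steps:
    - [[0.001,0.0005,-0.005],0]
    - [[0,0,-0.01],0]
    - [[0,0,-0.01],0]
    - [[0,0,-0.01],0]
    - [[0,0,-0.01],0]
    - [[0,0,-0.01],0]
    - [[0,0,-0.01],0]
    - [[0,0,-0.003],0]
    - [[0,0,0],0]
    - [[0,0,0],0]

```text
clock: 15.1
tool_pos: [533.2, 62.0, 108.9]
eef_rot: [0.0, 0.707, 0.707, 0.0]
contact_force: [-0.5, -0.2, -1.2]
gripper_width: 0.167
grip_force: 58.6
```

```bash
python3 - <<'E'
from h import *
np.set_printoptions(precision=2,suppress=True)
s=robot.get_state(); print(s["tool_pos"],s["contact_force"])
im,d,p,T=snap("wrist"); a=cv2.resize(im[130:330,220:420],(600,600),interpolation=cv2.INTER_CUBIC); cv2.imwrite('pics/w6.png',a[:,:,::-1])
x,y,zt=s["tool_pos"]; v,u=np.mgrid[0:480,0:640]; P=bydepth(np.c_[u.ravel(),v.ravel()],d,p,T).reshape(480,640,3); z=P[...,2]
m=(d>0)&(z>17)&(np.hypot(P[...,0]-x,P[...,1]-y)<16)
for lo in range(17,68,6):
    k=m&(z>lo)&(z<lo+6)
    if k.sum()>5: print(lo,k.sum(),P[k].min(0),P[k].max(0))
print(proj([[532.6,60.8,12],[x,y,zt-90]],p,T))
im2,*_=snap("scene"); cv2.imwrite('pics/s6.png',cv2.resize(im2[200:300,270:370],(500,500),interpolation=cv2.INTER_CUBIC)[:,:,::-1])
E
```

```text
[533.18  62.01 108.87] [-0.5  -0.2  -1.17]
23 28 [529.27  61.24  23.22] [535.94  64.24  28.73]
29 19 [530.42  62.72  29.05] [535.36  64.35  33.95]
35 53 [527.83  61.77  35.49] [537.41  66.03  40.92]
41 72 [527.92  62.2   41.02] [537.34  66.12  46.85]
47 7 [530.62  65.14  47.34] [535.18  66.2   49.34]
59 88 [521.74  60.04  61.97] [543.67  71.96  64.99]
65 602 [521.85  55.    65.  ] [543.47  71.77  71.  ]
[[317.04 243.36]
 [318.02 245.43]]
```

View pics/w6.png

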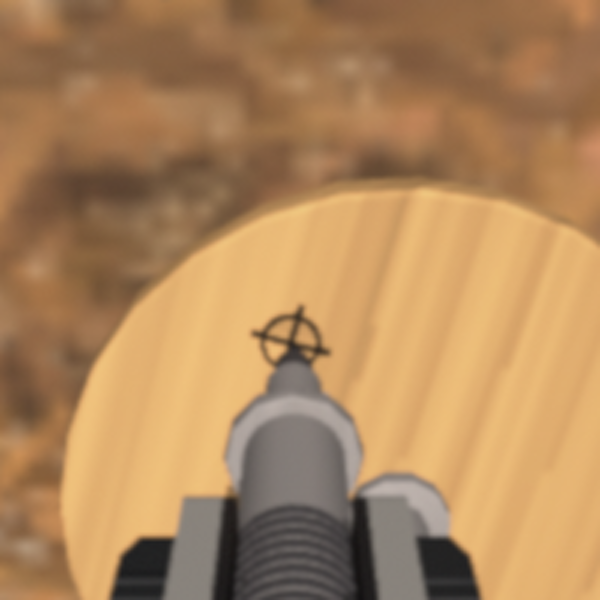

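The cross is at crop (291,341), and the tip is directly above it, about 7 mm up and under 0.5 mm off laterally. I'll lower it slowly and watch the force.

Call:
servo_tool:
  steps:
    - [[0,0,-0.003],0]
    - [[0,0,-0.003],0]
    - [[0,0,0],0]
    - [[0,0,0],0]

```text
clock: 15.6
tool_pos: [533.0, 62.0, 102.6]
eef_rot: [0.0, 0.707, 0.707, 0.0]
contact_force: [0.0, 0.0, -0.1]
gripper_width: 0.174
grip_force: 58.6
```

Call:
servo_tool:
  steps:
    - [[0,0,-0.001],0]
    - [[0,0,-0.001],0]
    - [[0,0,0],0]
    - [[0,0,0],0]

```text
clock: 16.0
tool_pos: [533.0, 62.0, 100.6]
eef_rot: [0.0, 0.707, 0.707, 0.0]
contact_force: [0.4, 0.4, -0.2]
gripper_width: 0.169
grip_force: 58.7
```

Call:
servo_tool:
  steps:
    - [[0,0,-0.001],0]
    - [[0,0,-0.001],0]
    - [[0,0,0],0]
    - [[0,0,0],0]

```text
clock: 16.4
tool_pos: [533.0, 62.0, 98.6]
eef_rot: [0.0, 0.707, 0.707, 0.0]
contact_force: [0.4, -0.5, 1.8]
gripper_width: 0.171
grip_force: 58.7
```

Call:
servo_tool:
  steps:
    - [[0,0,-0.001],0]
    - [[0,0,-0.001],0]
    - [[0,0,0],0]
    - [[0,0,0],0]
    - [[0,0,0],0]
    - [[0,0,0],0]

```text
clock: 17.0
tool_pos: [533.0, 62.0, 96.6]
eef_rot: [0.0, 0.707, 0.707, 0.0]
contact_force: [0.2, -1.2, 1.8]
gripper_width: 0.172
grip_force: 58.7
```

```bash
python3 - <<'E'
from h import *
np.set_printoptions(precision=2,suppress=True)
f=[]
for i in range(6):
    im,d,p,T=snap("wrist"); s=robot.get_state(); f.append(np.r_[s["contact_force"],s["tool_pos"],s["clock"]])
print(np.array(f))
cv2.imwrite('pics/w7.png',cv2.resize(im[130:330,220:420],(600,600),interpolation=cv2.INTER_CUBIC)[:,:,::-1])
x,y,zt=s["tool_pos"]; v,u=np.mgrid[0:480,0:640]; P=bydepth(np.c_[u.ravel(),v.ravel()],d,p,T).reshape(480,640,3); z=P[...,2]
m=(d>0)&(z>13)&(np.hypot(P[...,0]-x,P[...,1]-y)<13)
for lo in range(16,70,4):
    k=m&(z>lo)&(z<lo+4)
    if k.sum()>5: print(lo,k.sum(),P[k].min(0),P[k].max(0))
print(proj([[532.6,60.8,12]],p,T))
E
```

```text
[[ -0.28   0.74   2.15 532.96  62.03  96.62  17.05]
 [ -0.85  -1.48   2.58 532.99  61.99  96.63  17.1 ]
 [ -0.62   0.3    2.06 532.96  61.98  96.6   17.15]
 [ -0.58  -0.38   2.93 532.96  62.01  96.62  17.2 ]
 [ -0.11   0.28   3.1  532.97  62.    96.59  17.25]
 [ -0.43   0.17   2.27 532.98  62.02  96.6   17.3 ]]
24 47 [527.6   62.02  24.14] [537.18  65.89  28.  ]
28 49 [527.67  62.12  28.12] [537.11  66.05  31.99]
32 34 [528.28  63.44  32.03] [536.52  65.94  35.83]
48 64 [522.04  61.41  49.22] [543.35  71.73  51.99]
52 552 [521.59  54.53  52.05] [543.24  72.04  55.98]
56 116 [524.68  62.12  56.01] [540.27  70.11  59.97]
60 121 [524.8   62.06  60.04] [540.15  68.96  63.89]
64 140 [524.96  61.56  64.  ] [540.48  69.29  67.93]
68 145 [524.7   61.74  68.01] [540.25  69.01  71.99]
[[317.45 250.72]]
```

View pics/w7.png

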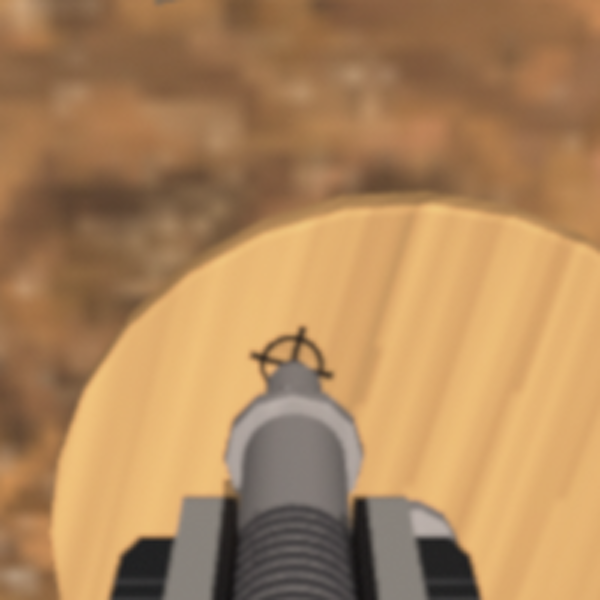

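The tip sits inside the circle. The mean force is 2.5 N, or about 3.9 N with the punch's weight added back, which puts the nose at about 5.8 mm. The collar at about 49 mm agrees with that. Handing in.

```bash
python3 -c "
from bench import robot
print(robot.finish_job())"
```

```text
the job is handed in; nothing more can be done
None
```

I laid the roll flat on the bench clear of the stand. The punch is held upright with its tip inside the circle on the pencilled cross and its spring nose about halfway in (about 5.8 mm by force), and the job was handed in at about 17 s on the clock; three free-standing decoy tools toppled early on, though the arm had not gone near them.

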